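# Mount the carving blank in the sprung bayonet chuck and hold it

## Robot

A 6-joint arm with a two-finger parallel gripper is mounted at the origin on the work surface. World frame = base frame: x ahead of the robot, y to its left, z up, the work surface at z = 0. Lengths are in m, angles in degrees, forces in N, time in s.
With the tool pointing down it reaches from about 0.375 to 0.9 m from the base axis. Payload 3.1 kg.
Tool frame: the origin (TCP) lies at the very end of the fingers, on their centre line; the grasp point (between the pads) lies bot.grip_point_offset behind it (bot.grip_point_offset is the distance from the TCP to the grasp point, in m); z points along the fingers, y is the line along which they close (so a half turn about z gives the same grasp; the last joint's range is limited). The gripper opens to 87 mm and grips with 3 to 60 N. Pads are 19 mm wide; open, the fingers measure 117 mm over their backs; the gripper's body (75 mm by 190 mm) begins 51 mm behind the grasp point.
Start: joints at [63.913, 30.224, 82.088, -0, 67.689, -10.227], TCP at [0.171, 0.601, 0.223] pointing down, gripper open.
Joint ranges: [-176.69, 176.69], [-43.24, 126.21], [12.49, 139.97], [-82, 262], [0, 151.66], [-163.58, 163.58]. Speed limits (degrees/s): [159.86, 159.86, 180, 180, 180, 180].

## Interface

Orientations are given as a 3x3 rotation matrix whose columns are the frame's x, y, z axes.
In Python, from rig import bot, viewer, ticket gives the robot as it stands.
- The arm moves only by the tool servo_tool, never from a script. Its argument "targets" is a list of rows, each an object with "offset": the shift along the tool's x, y, z in m, a list of three; "dr": the turn, a rotation vector about the tool's x, y, z in degrees, a list of three. In form: [{"offset": [x, y, z], "dr": [ax, ay, az]}, ...]. A call has 1 to 20 rows; each row is the pose to reach, as a shift and turn from the pose commanded when the call began, along the tool's axes at that moment; what a row does not reach only later rows make up. A row lasts 1/12 s, in which the tool goes at most 41.7 mm and 7.16 degrees, less where a joint would pass 70% of its speed; a pose out of reach is approached as far as the arm can. A call with a gripper value outside its range is refused whole. "gripper" is the gripper command: -1 is fully open, 1 is shut, values between are in proportion, set as the call begins (left out, the last holds). The fingers move at their own pace and stop on an object; the grip force is fixed at half the most. Time passes only in rows, so rows that repeat a pose let the fingers close. It gives the time, the measured TCP pose, the force, the opening and the grip force at its end, in the units of the state.
- bot.read_state(): the state, without advancing time (a new reading comes with each control period).
- viewer.capture(name): name is "scene" or "top" or "wrist"; returns a dict with "color" (400x640x3 uint8, red, green, blue), "camera_matrix" (3x3 intrinsics, pixels), "R" (3x3) and "t" (3): a world point X has camera coordinates R X + t. Camera axes: x right, y down, z forward; pixel columns grow to the right and rows downward; lengths in m; the calibration is good to about 2 mm. A picture is of the moment at which its call begins. There is no depth.
- ticket.hand_in(): hands the job in; it is judged then, once.
The state is a dict: "time_s": time; "joint_positions": joint angles; "qvel": joint speeds; "tau": joint torques, N m; "position": TCP position; "tcp_rot": TCP orientation; "force": force on the tool from outside, world axes, zero at the start; "moment": the same for the moment, N m; "opening": opening from 0.0 (shut) to 1.0 (fully open); "grasp_force": force on a finger pad.
Only numpy, scipy, OpenCV 4.12 (cv2) and the standard library are available. Lean on these libraries where they do the work, as an engineer would, in place of code of your own. Each camera call takes 0.05 s, during which the arm holds its last target. There are 200 camera calls.

## Task

Press the treadle down to its stop so that the shutter slides clear of the chuck's mouth. Then take the carving blank out of the hollow block, set its steel plug into the mouth with the two lugs in the two slots, push it down against the spring and twist it clockwise (seen from above) by a quarter turn, as far as it goes, so that the lugs are caught under the chuck's steel top. The chuck's spring turns it back if let go, so finish while still gripping the blank upright and turned home; leave the other things on the bench alone.

Things in the scene. Friction and masses are not known exactly. Their poses are not given: they have to be found in the camera images.
- mouth (a point): Centre of the bayonet chuck's mouth, on its flat steel top 75 mm above the bench. z up, x along the two slots, y towards the long end of the top. A round hole 27 mm across with two slots, 14 mm wide, reaching 24 mm from the centre to +x and -x, through the 10 mm thick steel top. A sliding shutter covers it at the start.
- chuck: The chuck: fixed grey box with a steel top, place and yaw vary; origin on the bench below the mouth, same axes. Its top reaches 105 mm to +y, 55 mm to -y, 50 mm to either x side. A sprung seat lies in it 16 mm below the mouth: lugs that enter the slots land between dogs on this seat, which then turns with the plug.
- shutter (a joint): Aluminium shutter, 78 x 60 x 4 mm, on the chuck's top: 0 = centred over the mouth (starts at 0 to 0.012), grows in m as it slides along the mouth's +y; 0.072 to 0.078 once the treadle has been pressed to its stop. It stays there when the treadle comes up again.
- plunger (a joint): How far the seat in the chuck is pushed down, m: 0 = up. Lugs pass below the steel top from 0.002 on; 0.008 = plug fully home (its flange on the steel top). The spring takes 6 N at 0 and 11 N at 0.008.
- rotor (a joint): How far the seat in the chuck is turned, rad: 0 = in line with the slots, grows clockwise seen from above, stop at 1.45. It lags the plug by about 0.15 rad of free play, so a quarter turn of the plug brings it to the stop or nearly. Turning takes up to about 0.25 N m; let go, it springs back and the plug is freed.
- pedal (a joint): Treadle angle, rad: 0 = up, grows as the plate is pressed down, stop at 0.38. A spring lifts it again; about 11 N on the pad holds it at the stop. It pushes the shutter open through a rod under the bench.
- treadle: Grey base of the treadle, fixed, 160 x 90 mm, origin on the bench under its centre, x from the plate's free end to its hinge, z up. The steel plate (135 x 68 mm) is hinged about y, 60 mm from the origin along x and 30 mm up, and slopes up from there to its free end (26 degrees when up, 4 at the stop).
- pedal_pad (a point): Centre of the top face of the rubber pad (55 x 60 mm) near the free end of the treadle plate. With the pedal up it lies 90 mm from the hinge line (along -x of the base) and 85 mm above the bench; at the stop 104 mm from the hinge line and 47 mm above the bench. Axes as the base's with the pedal up; they tilt with the pedal.
- blank_mid (a point): Centre of the carving blank's wooden block (loose, 0.2 to 0.4 kg): light wood 56 (x) x 36 (y) x 54 (z) mm, its top 8 mm cut back to 30 mm along x. z up; half a turn makes no difference. Grip it across the 36 mm. It waits upright, this point 83 mm above the bench, flange on the hollow block and plug in its hole; fully home in the chuck it is 33 mm above the mouth.
- blank_tip (a point): Lower end of the blank's plug, on the axis 57 mm below blank_mid, same axes. Stem 22 mm across up to a flange (60 mm across, 6 mm thick) 24 mm above the tip. At the tip two lugs, 9 mm wide, 8 mm high, stick out to 20 mm from the axis along +x and -x. 16 mm below the mouth it meets the seat, at 18 mm the lugs clear the steel, at 24 mm the flange rests on it.
- rest: Hollow dark wooden block in which the blank waits, fixed, 92 x 92 x 50 mm with a square hole of 44 mm right through; origin under its centre. It and the treadle stand on opposite sides of the chuck, either way round.
- padlock_a: Bystander: dark padlock, 38 x 24 x 63 mm, origin under its centre.
- padlock_b: Bystander: brass padlock, 38 x 24 x 63 mm, origin under its centre.
- offcut: Bystander: plain wooden offcut, 70 x 50 x 35 mm, origin under its centre.
- brush: Bystander: bench brush lying on the bench.
- mallet: Bystander: hammer with a wooden handle lying on the bench.
- bottle: Bystander: clear water bottle, 66 mm across, 200 mm tall.
- jar: Bystander: amber glass jar, 60 mm across, 75 mm tall.
Mind the look-alikes: they are no part of the job. Leave any orange look-alike of the treadle alone.

How it is judged (in metres and radians):
On the way, in this order (a step that is already met when the one before it is completed fails the run):
1. the treadle is pressed to its stop and the shutter is clear of the mouth (value of joint pedal above 0.34 rad and value of joint shutter above 0.055 m), for 0.1 s.
2. the plug is pushed in against the spring with its lugs in line with the slots (horizontal distance between blank_tip and mouth below 0.006 m and angle between blank_mid's own z axis and vertical below 0.1 rad and z of blank_tip in the frame of mouth below -0.018 m and value of joint plunger above 0.002 m and value of joint rotor below 0.5 rad), for 0.05 s.
At the end, for the whole second after the job is handed in: Plug in the mouth (axis within 6 mm, upright within 0.1 rad), tip over 16.5 mm below the mouth, seat turned over 1.15 rad, blank within 0.35 rad of square to the slots, shutter open over 55 mm, treadle up (below 0.1 rad), fingers gripping the blank with over 3 N (horizontal distance between blank_tip and mouth below 0.006 m and angle between blank_mid's own z axis and vertical below 0.1 rad and value of joint rotor above 1.15 rad and z of blank_tip in the frame of mouth below -0.0165 m and angle between the x axis of blank_mid and the y axis of mouth, either way round below 0.35 rad and value of joint shutter above 0.055 m and value of joint pedal below 0.1 rad and contact force between the fingers and blank above 3 N); the arm keeps its last pose, push and grip.
It fails at once if a bystander is pushed more than 30 mm from its place (distance of any of padlock_a, padlock_b, offcut, brush, mallet, bottle, jar from where it was at the start of the episode above 0.03 m).
It also fails if it takes over 64 s, if anything falls off the work surface, if the arm or the gripper's body presses on something with over 40 N, if the wrist force passes 120 N, or if a joint passes its speed limit or range.

## Working session

There is one attempt and no reset: what is moved stays moved. The work goes in short steps, Python scripts to look and compute and a tool call to move; the robot and the scene stay as the last step left them, time stands still between calls to the robot, and variables do not carry over. Pictures are saved under pics/ and viewed, at most 10 in all, crops included, and the job is handed in when it is done.

Besides the shell and the picture viewer there is one more tool, called after "Call:" as name(argument=value, ...), one argument or row to a line, values as JSON. servo_tool: Moves the arm, as the interface text tells. Its arguments: {"type":"object","properties":{"targets":{"type":"array"},"gripper":{"type":"number"}},"required":["targets"]}

```bash
ls; mkdir -p pics
cat > h.py <<'E'
import numpy as np, cv2
from rig import bot, viewer, ticket
def snap(n,f):
    c=viewer.capture(n); cv2.imwrite('pics/'+f+'.png',c['color'][...,::-1]); np.savez('pics/'+f+'.npz',**{k:np.array(v) for k,v in c.items()}); return c
def load(f): return dict(np.load('pics/'+f+'.npz'))
def ray(c,u,v,z):
    K,R,t=map(np.array,(c['camera_matrix'],c['R'],c['t'])); o=-R.T@t; d=R.T@np.linalg.inv(K)@[u,v,1]
    return o+d*(z-o[2])/d[2]
def proj(c,X):
    p=np.array(c['camera_matrix'])@(np.array(c['R'])@np.array(X)+c['t']); return p[:2]/p[2]
E
python3 - <<'E'
from h import *
s=bot.read_state(); print(s['time_s'],s['position'],np.round(s['tcp_rot'],3),s['opening'],bot.grip_point_offset)
a=snap('top','top0');b=snap('scene','scene0')
for c in(a,b): print(-np.array(c['R']).T@c['t'], np.round(c['R'],2))
E
```

```text
pics
0.0 [0.17045034 0.60058126 0.22159619] [[-0.962  0.273 -0.001]
 [ 0.273  0.962 -0.002]
 [ 0.    -0.002 -1.   ]] 1.0000113126986638 0.0187
[ 0.34994679 -0.01101418  1.49139176] [[ 0.02 -1.    0.  ]
 [-0.99 -0.02 -0.12]
 [ 0.12 -0.   -0.99]]
[ 1.0124935  -0.59286996  0.99564394] [[ 0.79  0.61 -0.01]
 [ 0.47 -0.62 -0.62]
 [-0.39  0.49 -0.78]]
```

View pics/top0.png

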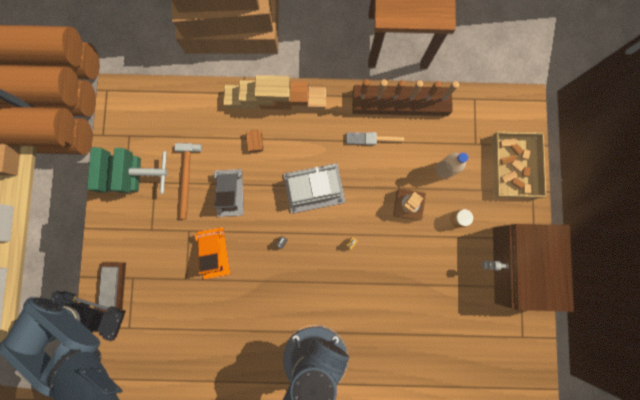

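View pics/scene0.png

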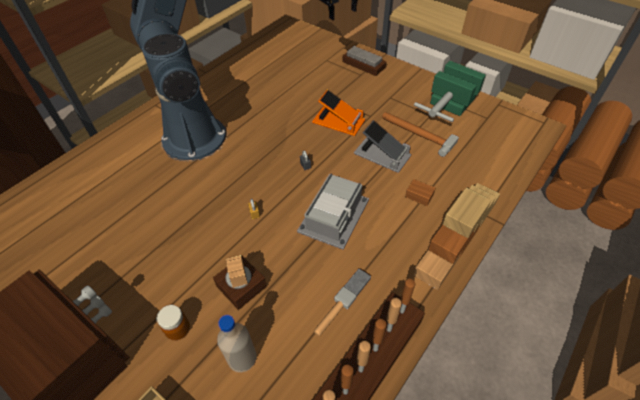

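Candidates for the treadle: grey at top (228,193) and an orange look-alike at (212,253), so I take the grey one. The chuck is at (314,187) and there is nothing else like it. The blank is in the dark hollow block at (409,203); the offcut at (255,140) and the boxed scraps at (515,160) are not it. Next is a close crop to check this.

Run:
```python
import cv2,numpy as np
t=cv2.imread('pics/top0.png');s=cv2.imread('pics/scene0.png')
f=lambda im,u,v,w,h,k:cv2.resize(im[v:v+h,u:u+w],None,fx=k,fy=k,interpolation=cv2.INTER_CUBIC)
r1=np.hstack([f(t,200,160,50,60,5),f(t,275,155,80,60,5),])  # 650x300
r1=np.hstack([f(t,205,165,40,55,5),f(t,278,160,70,55,5),f(t,385,180,50,55,5)])
r2=np.hstack([f(s,350,115,64,64,4),f(s,295,170,76,64,4),f(s,210,245,60,64,4)])
print(r1.shape,r2.shape)
cv2.imwrite('pics/c1.png',np.vstack([r1,np.zeros((5,800,3),np.uint8)+255,r2]))
```

```text
(275, 800, 3) (256, 800, 3)
```

View pics/c1.png

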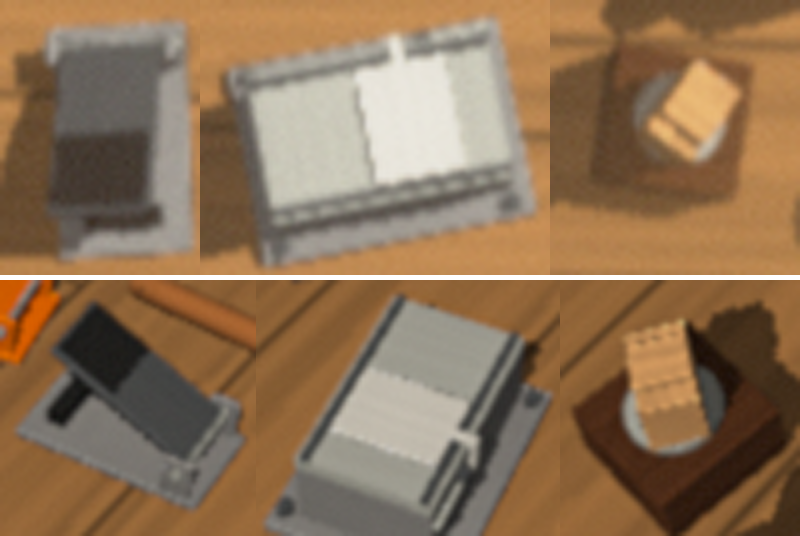

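The crop confirms it: grey treadle with the pad at px (225,199) and hinge to the far side; chuck with its long end to the left (+y world) and the shutter at (361... crop)/right; blank in the hollow block at px (410,202), yawed about 45° or so.

Run:
```python
from h import *
a=load('top0');b=load('scene0')
T=lambda x,y,ox,k=5:None
P=lambda u,v,z,c=a: print(np.round(ray(c,u,v,z),4))
print('pad');P(205+99/5,165+172/5,.085); P(350+105/4,115+(345-280)/4,.085,b)
print('hinge corners');P(205+55/5,165+40/5,.03);P(205+180/5,165+33/5,.03)
print('base corners');P(205+60/5,165+258/5,.0);P(205+192/5,165+252/5,.0)
print('chuck top corners');
for u,v in((248,90),(490,42),(510,168),(272,212)):P(278+(u-200)/5,160+v/5,.075)
print('shutter corners')
for u,v in((357,73),(447,60),(465,172),(375,185)):P(278+(u-200)/5,160+v/5,.079)
print('blank top center');P(385+(692-550)/5,180+100/5,.110);P(210+(660-560)/4,245+(365-280)/4,.110,b)
print('rest corners')
for u,v in((622,42),(753,68),(735,197),(592,180)):P(385+(u-550)/5,180+v/5,.05)
print('top long edge of blank')
for u,v in ((700,60),(742,92),(650,120),(690,155)):P(385+(u-550)/5,180+v/5,.105)
w=snap('wrist','w0');R=np.array(w['R']);s=bot.read_state();Rt=np.array(s['tcp_rot'])
print('cam in tool',Rt.T@(-R.T@w['t']-s['position']),np.round(R@Rt,3),w['camera_matrix'])
```

```text
pad
[0.5102 0.3035 0.085 ]
[0.5133 0.3063 0.085 ]
hinge corners
[0.606  0.3502 0.03  ]
[0.6128 0.2656 0.03  ]
base corners
[0.46   0.3461 0.    ]
[0.4662 0.256  0.    ]
chuck top corners
[0.5871 0.103  0.075 ]
[ 0.623  -0.0556  0.075 ]
[ 0.5394 -0.0704  0.075 ]
[0.5067 0.0846 0.075 ]
shutter corners
[0.5995 0.0315 0.079 ]
[ 0.6095 -0.0274  0.079 ]
[ 0.5356 -0.0408  0.079 ]
[0.5256 0.0177 0.079 ]
blank top center
[ 0.5198 -0.3036  0.11  ]
[ 0.5189 -0.3071  0.11  ]
rest corners
[ 0.5651 -0.2696  0.05  ]
[ 0.5496 -0.3571  0.05  ]
[ 0.4631 -0.3446  0.05  ]
[ 0.4721 -0.2498  0.05  ]
top long edge of blank
[ 0.5464 -0.3098  0.105 ]
[ 0.5263 -0.3367  0.105 ]
[ 0.5068 -0.2777  0.105 ]
[ 0.4849 -0.3033  0.105 ]
cam in tool [ 0.07796225  0.00022735 -0.16167752] [[-0.001  1.    -0.   ]
 [-0.96  -0.001 -0.281]
 [-0.281  0.     0.96 ]] [[332.60994477   0.         322.75854794]
 [  0.         332.60994477 199.81521084]
 [  0.           0.           1.        ]]
```

Call:
servo_tool(
  targets=[
    {"offset": [-0.1, -0.048, 0], "dr": [0, 0, 0]},
    {"offset": [-0.2, -0.096, 0], "dr": [0, 0, 0]},
    {"offset": [-0.3, -0.145, 0], "dr": [0, 0, 0]},
    {"offset": [-0.402, -0.193, 0], "dr": [0, 0, 0]},
    {"offset": [-0.402, -0.193, 0], "dr": [0, 0, 0]},
    {"offset": [-0.402, -0.193, 0], "dr": [0, 0, 0]},
    {"offset": [-0.402, -0.193, 0], "dr": [0, 0, 0]},
    {"offset": [-0.402, -0.193, 0], "dr": [0, 0, 0]},
    {"offset": [-0.402, -0.193, 0], "dr": [0, 0, 0]},
    {"offset": [-0.402, -0.193, 0], "dr": [0, 0, 0]},
    {"offset": [-0.402, -0.193, 0], "dr": [0, 0, 0]},
    {"offset": [-0.402, -0.193, 0], "dr": [0, 0, 0]},
    {"offset": [-0.402, -0.193, 0.06], "dr": [0, 0, 0]},
    {"offset": [-0.402, -0.193, 0.1], "dr": [0, 0, 0]},
    {"offset": [-0.402, -0.193, 0.12], "dr": [0, 0, 0]},
    {"offset": [-0.402, -0.193, 0.12], "dr": [0, 0, 0]},
  ],
  gripper=1,
)

```text
time_s: 1.48
position: [0.4993, 0.3039, 0.0955]
tcp_rot: [[-0.962, 0.273, -0.014], [0.273, 0.962, -0.005], [0.012, -0.009, -1.0]]
force: [-0.5, -0.5, 1.4]
opening: 0.002
grasp_force: 0.7
```

Call:
servo_tool(
  targets=[
    {"offset": [0, 0, 0.015], "dr": [0, 0, 0]},
    {"offset": [0, 0, 0.03], "dr": [0, 0, 0]},
    {"offset": [0, 0, 0.04], "dr": [0, 0, 0]},
    {"offset": [0, 0, 0.05], "dr": [0, 0, 0]},
    {"offset": [0, 0, 0.055], "dr": [0, 0, 0]},
    {"offset": [0, 0, 0.058], "dr": [0, 0, 0]},
    {"offset": [0, 0, 0.058], "dr": [0, 0, 0]},
    {"offset": [0, 0, 0.058], "dr": [0, 0, 0]},
    {"offset": [0, 0, 0.058], "dr": [0, 0, 0]},
    {"offset": [0, 0, 0.058], "dr": [0, 0, 0]},
  ],
)

```text
time_s: 2.32
position: [0.5001, 0.3058, 0.0478]
tcp_rot: [[-0.962, 0.273, -0.008], [0.273, 0.962, -0.002], [0.008, -0.004, -1.0]]
force: [-9.6, -0.4, 14.2]
opening: 0.004
grasp_force: 7.1
```

Run:
```python
from h import *
a=snap('top','top1');b=load('top0')
s=bot.read_state();print(s['position'],s['force'])
f=lambda im:cv2.resize(im[150:225,195:355],None,fx=5,fy=5,interpolation=cv2.INTER_CUBIC)
cv2.imwrite('pics/c2.png',f(a['color'][...,::-1]))
```

```text
[0.50008343 0.3058389  0.04781744] [-9.46263462 -0.92934846 14.5412394 ]
```

View pics/c2.png

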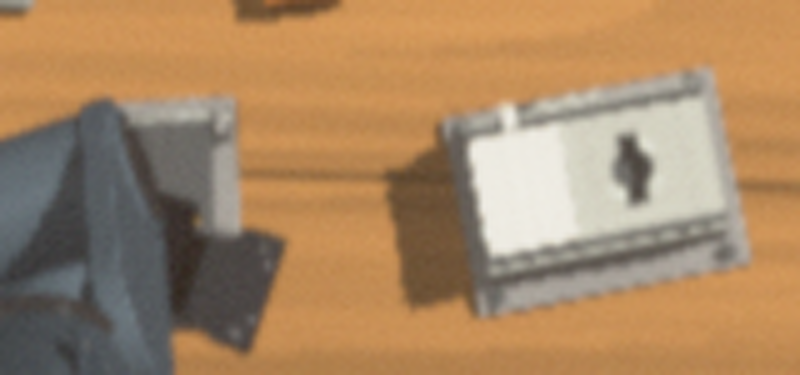

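The crop shows the shutter slid left, with the mouth open at crop (632,169) = px (321.4,183.8). I'll press a bit more to be sure of the stop, then lift.

Call:
servo_tool(
  targets=[
    {"offset": [0, 0, 0.004], "dr": [0, 0, 0]},
    {"offset": [0, 0, 0.008], "dr": [0, 0, 0]},
    {"offset": [0, 0, 0.008], "dr": [0, 0, 0]},
    {"offset": [0, 0, 0.008], "dr": [0, 0, 0]},
    {"offset": [0, 0, 0.008], "dr": [0, 0, 0]},
  ],
)

```text
time_s: 2.78
position: [0.5, 0.3059, 0.0463]
tcp_rot: [[-0.962, 0.272, -0.007], [0.272, 0.962, -0.002], [0.006, -0.003, -1.0]]
force: [-17.7, -5.2, 54.3]
opening: 0.005
grasp_force: 27.0
```

Run:
```python
from h import *
a=load('top1')
m=ray(a,321.4,183.8,.075);print('mouth',m)
# slot ends crop(628,133),(638,205)
p=ray(a,195+628/5,150+133/5,.075);q=ray(a,195+638/5,150+205/5,.075);print('slot dir',p-q,np.degrees(np.arctan2(*(p-q)[1::-1])))
s=bot.read_state();print(s['force'],s['joint_positions'])
```

```text
mouth [ 0.57045948 -0.00864866  0.075     ]
slot dir [0.04768997 0.00769662 0.        ] 9.167843635705799
[-17.71318282  -5.1700658   54.26451289] [ 2.05099167e+01  4.15733688e+01  9.48242210e+01  8.52612346e-02
  4.40157137e+01 -5.37648008e+01]
```

Call:
servo_tool(
  targets=[
    {"offset": [0, 0, -0.02], "dr": [0, 0, 0]},
    {"offset": [0, 0, -0.06], "dr": [0, 0, 0]},
    {"offset": [0, 0, -0.1], "dr": [0, 0, 0]},
    {"offset": [-0.015, -0.03, -0.14], "dr": [0, 0, 0]},
    {"offset": [-0.03, -0.06, -0.152], "dr": [0, 0, 0]},
    {"offset": [-0.048, -0.09, -0.152], "dr": [0, 0, 0]},
    {"offset": [-0.068, -0.125, -0.152], "dr": [0, 0, 0]},
    {"offset": [-0.088, -0.16, -0.152], "dr": [0, 0, 0]},
    {"offset": [-0.107, -0.195, -0.152], "dr": [0, 0, 0]},
    {"offset": [-0.125, -0.23, -0.152], "dr": [0, 0, 0]},
    {"offset": [-0.142, -0.26, -0.152], "dr": [0, 0, 0]},
    {"offset": [-0.15, -0.277, -0.152], "dr": [0, 0, 0]},
    {"offset": [-0.153, -0.283, -0.152], "dr": [0, 0, 0]},
    {"offset": [-0.153, -0.283, -0.152], "dr": [0, 0, 0]},
    {"offset": [-0.153, -0.283, -0.152], "dr": [0, 0, 0]},
  ],
)

```text
time_s: 4.03
position: [0.5743, -0.0073, 0.1895]
tcp_rot: [[-0.962, 0.273, 0.0], [0.273, 0.962, 0.001], [-0.0, 0.001, -1.0]]
force: [-0.6, 0.7, -0.6]
opening: 0.005
grasp_force: 0.0
```

Run:
```python
from h import *
a=snap('wrist','wchuck')
s=bot.read_state();print(s['position'],s['qvel'],proj(a,[.5705,-.0086,.075]))
```

```text
[ 0.57406593 -0.00672456  0.18924996] [ 0.82905439  0.35634303  0.34741118 -0.34777345 -0.27523374 -0.15166042] [319.51582063 192.78124288]
```

View pics/wchuck.png

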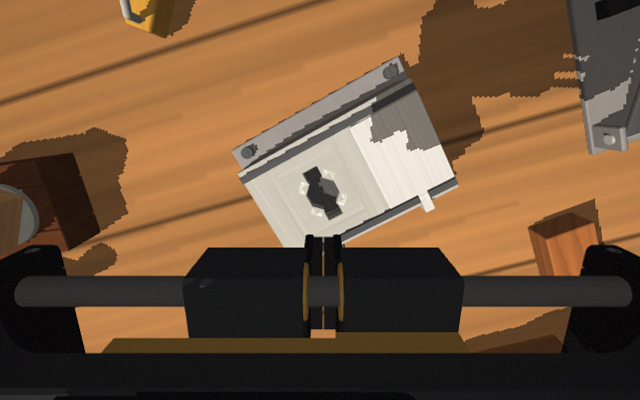

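The wrist view shows the open mouth at about (322,192) with slots at roughly 65° in the image, and the shutter slid to the right side. I'll fit the known outline of the mouth to the picture.

```bash
cat >> h.py <<'E'
from scipy.optimize import differential_evolution
def outline(o):
    "mouth outline (hole r13.5, slots 14 wide to 24) grown by o [mm], as contour points in m"
    k=10; m=np.zeros((800,800),np.uint8)
    cv2.circle(m,(400,400),int((13.5+o)*k),255,-1); cv2.rectangle(m,(int(400-(24+o)*k),int(400-(7+o)*k)),(int(400+(24+o)*k),int(400+(7+o)*k)),255,-1)
    c=max(cv2.findContours(m,0,cv2.CHAIN_APPROX_NONE)[0],key=len)[::8,0]
    return (c-400)/k/1000
def fit_mouth(c,guess,yaw):
    g=cv2.GaussianBlur(cv2.cvtColor(c['color'],cv2.COLOR_RGB2GRAY),(0,0),.6).astype(np.float32)
    A,B=outline(1.2),outline(-1.2)
    def samp(P,p):
        x,y,a=p; X=np.c_[x+P[:,0]*np.cos(a)-P[:,1]*np.sin(a),y+P[:,0]*np.sin(a)+P[:,1]*np.cos(a),np.full(len(P),.075)]
        q=c['camera_matrix']@(c['R']@X.T+np.array(c['t'])[:,None]); q=(q[:2]/q[2]).astype(np.float32)
        return cv2.remap(g,q[0][None],q[1][None],1)[0]
    r=differential_evolution(lambda p:-np.mean(np.clip(samp(A,p)-samp(B,p),-20,60)),[(guess[0]-.015,guess[0]+.015),(guess[1]-.015,guess[1]+.015),(yaw-.3,yaw+.3)],seed=0)
    return r.x,-r.fun
E
python3 - <<'E'
from h import *
a=load('wchuck');p,f=fit_mouth(a,[.5705,-.0086],.19);print(p,np.degrees(p[2]),f)
im=a['color'][...,::-1].copy();P=outline(0);x,y,t=p
for q in P: u=proj(a,[x+q[0]*np.cos(t)-q[1]*np.sin(t),y+q[0]*np.sin(t)+q[1]*np.cos(t),.075]);cv2.circle(im,tuple(np.int32(u*8)),4,(0,0,255),-1,shift=3)
cv2.imwrite('pics/fit.png',cv2.resize(im[130:250,260:390],None,fx=4,fy=4))
t=load('top1');p2,f=fit_mouth(t,[.5705,-.0086],.19);print(p2,np.degrees(p2[2]),f)
E
```

```text
Traceback (most recent call last):
  File "h.py", line 25, in <lambda>
    r=differential_evolution(lambda p:-np.mean(np.clip(samp(A,p)-samp(B,p),-20,60)),[(guess[0]-.015,guess[0]+.015),(guess[1]-.015,guess[1]+.015),(yaw-.3,yaw+.3)],seed=0)
                                                       ~~~~~~~~~^~~~~~~~~~
ValueError: operands could not be broadcast together with shapes (169,) (147,) 

The above exception was the direct cause of the following exception:

Traceback (most recent call last):
  File "h.py", line 25, in fit_mouth
    r=differential_evolution(lambda p:-np.mean(np.clip(samp(A,p)-samp(B,p),-20,60)),[(guess[0]-.015,guess[0]+.015),(guess[1]-.015,guess[1]+.015),(yaw-.3,yaw+.3)],seed=0)
RuntimeError: The map-like callable must be of the form f(func, iterable), returning a sequence of numbers the same length as 'iterable'
```

Call:
servo_tool(
  targets=[
    {"offset": [0.015, -0.03, 0], "dr": [0, 0, 3]},
    {"offset": [0.0, -0.06, 0], "dr": [0, 0, 6]},
    {"offset": [-0.01, -0.1, 0], "dr": [0, 0, 9]},
    {"offset": [-0.02, -0.14, 0], "dr": [0, 0, 12]},
    {"offset": [-0.025, -0.18, 0], "dr": [0, 0, 15]},
    {"offset": [-0.03, -0.22, 0], "dr": [0, 0, 18]},
    {"offset": [-0.031, -0.26, 0], "dr": [0, 0, 21]},
    {"offset": [-0.031, -0.29, 0], "dr": [0, 0, 21]},
    {"offset": [-0.031, -0.301, 0], "dr": [0, 0, 21]},
    {"offset": [-0.031, -0.301, 0], "dr": [0, 0, 21]},
    {"offset": [-0.031, -0.301, 0], "dr": [0, 0, 21]},
    {"offset": [-0.031, -0.301, 0], "dr": [0, 0, 21]},
  ],
  gripper=-1,
)

```text
time_s: 5.08
position: [0.5225, -0.3035, 0.1885]
tcp_rot: [[-0.802, 0.598, -0.001], [0.598, 0.802, 0.002], [0.002, 0.001, -1.0]]
force: [-0.3, -0.1, 0.0]
opening: 0.834
grasp_force: 0.0
```

```bash
sed -i 's/-np.mean(np.clip(samp(A,p)-samp(B,p),-20,60))/np.mean(samp(B,p))-np.mean(samp(A,p))/' h.py
python3 - <<'E'
from h import *
a=load('wchuck');p,f=fit_mouth(a,[.5705,-.0086],.19);print(p,np.degrees(p[2]),f)
im=a['color'][...,::-1].copy();P=outline(0);x,y,t=p
for q in P: u=proj(a,[x+q[0]*np.cos(t)-q[1]*np.sin(t),y+q[0]*np.sin(t)+q[1]*np.cos(t),.075]);cv2.circle(im,tuple(np.int32(u*8)),4,(0,0,255),-1,shift=3)
crop=cv2.resize(im[140:240,270:370],None,fx=4,fy=4)
tt=load('top1');p2,f=fit_mouth(tt,[.5705,-.0086],.19);print(p2,np.degrees(p2[2]),f)
w=snap('wrist','wblank');print(bot.read_state()['position'],proj(w,[.52,-.305,.11]))
u,v=np.int32(proj(w,[.52,-.305,.08])); v0=max(0,v-110);v0=min(v0,200)
c2=cv2.resize(w['color'][v0:v0+200,u-100:u+100,::-1],None,fx=2,fy=2)
print('origin',u-100,v0);cv2.imwrite('pics/fit.png',np.hstack([crop,c2]))
E
```

```text
[ 0.57166442 -0.00627117  0.21944951] 12.573530961643204 119.49076843261719
[ 0.57157707 -0.00785046  0.23354464] 13.38112247750092 32.9854736328125
[ 0.52260611 -0.30358668  0.18853447] [318.99902367 208.26676242]
origin 219 87
```

View pics/fit.png

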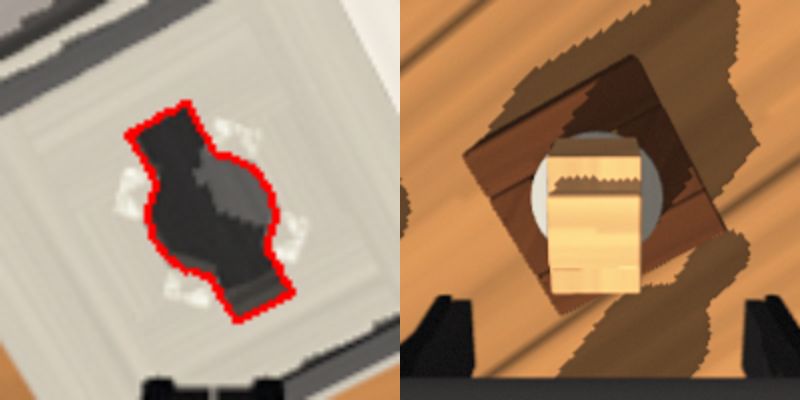

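The left crop shows the fitted outline lying exactly on the mouth. In the right crop, the blank's sides are parallel to the fingers' closing normal; its top face spans crop (549–640, 194–268), centre px about (316.2,202.5).

Run:
```python
from h import *
w=load('wblank');s=bot.read_state();R=np.array(s['tcp_rot'])
m=ray(w,316.2,202.5,.110);print(m, R.T@(m-s['position']))
f=lambda U,V,z:ray(w,219+(U-400)/2,87+V/2,z)
for A,B,z in(((549,194),(640,194),.11),((549,194),(549,268),.11),((640,194),(640,268),.11),((549,294),(640,294),.102),((549,156),(640,156),.102)):
  a,b=f(*A,z),f(*B,z);print(np.round(R.T@(a-s['position']),4),np.linalg.norm(a-b),np.degrees(np.arctan2(*(R.T@(b-a))[1::-1])))
print(np.degrees(np.arctan2(R[1,1],R[0,1])))
```

```text
[ 0.51508695 -0.30394835  0.11      ] [ 0.00571617 -0.00484344  0.07853788]
[ 0.0201 -0.0216  0.0785] 0.03377800548737809 90.07646454375127
[ 0.0201 -0.0216  0.0785] 0.029153051806676 -178.5353858361177
[0.02   0.0122 0.0786] 0.029153269777538987 179.27560130913702
[-0.023  -0.0234  0.0865] 0.03647549140257305 90.08977087623647
[ 0.0329 -0.0219  0.0866] 0.0343392817690751 90.07170428416678
53.30372132300502
```

Call:
servo_tool(
  targets=[
    {"offset": [0.0055, -0.005, 0.02], "dr": [0, 0, 0]},
    {"offset": [0.0055, -0.005, 0.04], "dr": [0, 0, 0]},
    {"offset": [0.0055, -0.005, 0.06], "dr": [0, 0, 0]},
    {"offset": [0.0055, -0.005, 0.08], "dr": [0, 0, 0]},
    {"offset": [0.0055, -0.005, 0.1], "dr": [0, 0, 0]},
    {"offset": [0.0055, -0.005, 0.115], "dr": [0, 0, 0]},
    {"offset": [0.0055, -0.005, 0.1245], "dr": [0, 0, 0]},
    {"offset": [0.0055, -0.005, 0.1245], "dr": [0, 0, 0]},
    {"offset": [0.0055, -0.005, 0.1245], "dr": [0, 0, 0]},
    {"offset": [0.0055, -0.005, 0.1245], "dr": [0, 0, 0]},
  ],
)

```text
time_s: 5.97
position: [0.5156, -0.3069, 0.065]
tcp_rot: [[-0.801, 0.599, 0.001], [0.599, 0.801, -0.001], [-0.002, -0.0, -1.0]]
force: [-0.0, 0.4, -0.6]
opening: 1.001
grasp_force: 0.0
```

Call:
servo_tool(
  targets=[
    {"offset": [0, 0, 0], "dr": [0, 0, 0]},
    {"offset": [0, 0, 0], "dr": [0, 0, 0]},
    {"offset": [0, 0, 0], "dr": [0, 0, 0]},
    {"offset": [0, 0, 0], "dr": [0, 0, 0]},
    {"offset": [0, 0, 0], "dr": [0, 0, 0]},
    {"offset": [0, 0, 0], "dr": [0, 0, 0]},
    {"offset": [0, 0, 0], "dr": [0, 0, 0]},
    {"offset": [0, 0, 0], "dr": [0, 0, 0]},
    {"offset": [0, 0, 0], "dr": [0, 0, 0]},
    {"offset": [0, 0, 0], "dr": [0, 0, 0]},
  ],
  gripper=1,
)

```text
time_s: 6.8
position: [0.515, -0.3068, 0.064]
tcp_rot: [[-0.8, 0.6, 0.0], [0.6, 0.8, 0.0], [-0.0, 0.001, -1.0]]
force: [1.5, 1.0, 0.5]
opening: 0.413
grasp_force: 30.0
```

Call:
servo_tool(
  targets=[
    {"offset": [0, 0, -0.015], "dr": [0, 0, 0]},
    {"offset": [0, 0, -0.035], "dr": [0, 0, 0]},
    {"offset": [0, 0, -0.06], "dr": [0, 0, 0]},
    {"offset": [0, 0, -0.085], "dr": [0, 0, 0]},
    {"offset": [0.005, 0.01, -0.1], "dr": [0, 0, -3]},
    {"offset": [0.016, 0.033, -0.1], "dr": [0, 0, -8]},
    {"offset": [0.031, 0.063, -0.1], "dr": [0, 0, -13]},
    {"offset": [0.046, 0.093, -0.1], "dr": [0, 0, -18]},
    {"offset": [0.061, 0.123, -0.1], "dr": [0, 0, -23]},
    {"offset": [0.076, 0.153, -0.1], "dr": [0, 0, -28]},
    {"offset": [0.091, 0.183, -0.1], "dr": [0, 0, -33]},
    {"offset": [0.105, 0.213, -0.1], "dr": [0, 0, -38]},
    {"offset": [0.118, 0.24, -0.1], "dr": [0, 0, -43]},
    {"offset": [0.128, 0.26, -0.1], "dr": [0, 0, -47]},
    {"offset": [0.135, 0.274, -0.1], "dr": [0, 0, -49.5]},
    {"offset": [0.135, 0.274, -0.1], "dr": [0, 0, -49.5]},
    {"offset": [0.135, 0.274, -0.1], "dr": [0, 0, -49.5]},
    {"offset": [0.135, 0.274, -0.1], "dr": [0, 0, -49.5]},
    {"offset": [0.135, 0.274, -0.1], "dr": [0, 0, -49.5]},
  ],
)

```text
time_s: 8.38
position: [0.5707, -0.0079, 0.1637]
tcp_rot: [[-0.976, -0.217, -0.001], [-0.217, 0.976, -0.0], [0.001, -0.0, -1.0]]
force: [-0.2, -0.1, -2.3]
opening: 0.412
grasp_force: 30.0
```

Run:
```python
from h import *
w=snap('wrist','wheld');b=snap('scene','sheld');s=bot.read_state();R=np.array(s['tcp_rot']);p=s['position']
print(p,R.round(4),s['opening'],s['force'])
tip=lambda dx,z:np.array(p)+R@[dx,0,-z]
q=proj(b,p);print('scene tcp',q); u,v=np.int32(q)
A=cv2.resize(b['color'][v-60:v+65,u-50:u+50,::-1],None,fx=4,fy=4)
B=cv2.resize(w['color'][100:350,230:410,::-1],None,fx=2,fy=2)
cv2.imwrite('pics/held.png',np.hstack([A,B]));print(u,v)
d=np.array([.5716,-.0065,.075])-p;print('mouth in tool',R.T@d,'yaw tool x',np.degrees(np.arctan2(R[1,0],R[0,0])))
```

```text
[ 0.57089432 -0.00799765  0.163904  ] [[-9.762e-01 -2.170e-01 -4.000e-04]
 [-2.170e-01  9.762e-01 -2.000e-04]
 [ 4.000e-04 -1.000e-04 -1.000e+00]] 0.4120384332325111 [ 0.17589426 -0.837449   -3.0323108 ]
scene tcp [329.64236495 184.17596783]
329 184
mouth in tool [-0.00105066  0.00131615  0.08890346] yaw tool x -167.46529914664572
```

View pics/held.png

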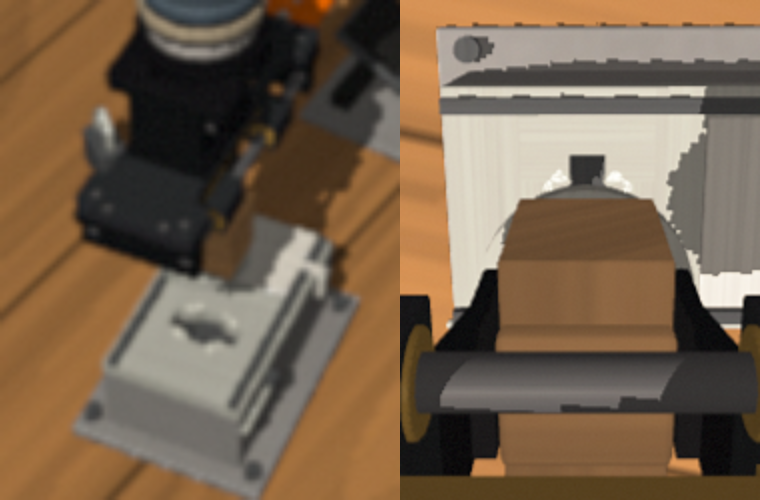

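Left (scene): the blank is held upright above the open mouth. Right (wrist): the slot end is at px (323.5,177.5), parallel to the blank; the lower edge of the blank's end face is at row 199.8, cols 289.5–357.5.

Run:
```python
from h import *
w=load('wheld');s=bot.read_state();R=np.array(s['tcp_rot']);p=np.array(s['position'])
T=lambda u,v,z:np.round(R.T@(ray(w,u,v,z)-p)*1e3,2)
print('slot end',T(323.5,177.5,.075),'-> mouth x',T(323.5,177.5,.075)[0]-24)
print('block bottom +x edge',T(323.5,199.8,p[2]-.008),T(289.5,199.8,p[2]-.008),T(357.5,199.8,p[2]-.008))
print('block step edge',T(323.5,230,p[2]+.038))
m,f=fit_mouth(w,[.5716,-.0065],.22);print(m,f)
```

```text
slot end [22.32  1.4  88.91] -> mouth x -1.6799999999999997
block bottom +x edge [28.12  1.15  8.01] [ 28.13 -16.92   8.01] [28.11 19.23  8.01]
block step edge [ 29.06   1.01 -37.99]
[ 0.57140096 -0.00632841  0.2265972 ] 48.282615661621094
```

Call:
servo_tool(
  targets=[
    {"offset": [-0.002, 0.0007, 0.01], "dr": [0, 0, 0]},
    {"offset": [-0.002, 0.0007, 0.025], "dr": [0, 0, 0]},
    {"offset": [-0.002, 0.0007, 0.035], "dr": [0, 0, 0]},
    {"offset": [-0.002, 0.0007, 0.042], "dr": [0, 0, 0]},
    {"offset": [-0.002, 0.0007, 0.048], "dr": [0, 0, 0]},
    {"offset": [-0.002, 0.0007, 0.054], "dr": [0, 0, 0]},
    {"offset": [-0.002, 0.0007, 0.06], "dr": [0, 0, 0]},
    {"offset": [-0.002, 0.0007, 0.064], "dr": [0, 0, 0]},
    {"offset": [-0.002, 0.0007, 0.064], "dr": [0, 0, 0]},
    {"offset": [-0.002, 0.0007, 0.064], "dr": [0, 0, 0]},
  ],
)

```text
time_s: 9.32
position: [0.5729, -0.0057, 0.1]
tcp_rot: [[-0.976, -0.219, -0.0], [-0.219, 0.976, 0.0], [0.0, 0.0, -1.0]]
force: [0.1, 0.5, -3.0]
opening: 0.412
grasp_force: 30.0
```

The plug is in the mouth with no contact force (tip about 13 mm deep). Pushing down against the spring.

Call:
servo_tool(
  targets=[
    {"offset": [0, 0, 0.003], "dr": [0, 0, 0]},
    {"offset": [0, 0, 0.006], "dr": [0, 0, 0]},
    {"offset": [0, 0, 0.009], "dr": [0, 0, 0]},
    {"offset": [0, 0, 0.011], "dr": [0, 0, 0]},
    {"offset": [0, 0, 0.011], "dr": [0, 0, 0]},
    {"offset": [0, 0, 0.011], "dr": [0, 0, 0]},
    {"offset": [0, 0, 0.011], "dr": [0, 0, 0]},
    {"offset": [0, 0, 0.011], "dr": [0, 0, 0]},
  ],
)

```text
time_s: 9.98
position: [0.5737, -0.0059, 0.0902]
tcp_rot: [[-0.976, -0.219, 0.002], [-0.219, 0.976, -0.0], [-0.002, -0.001, -1.0]]
force: [-2.1, 0.6, 5.6]
opening: 0.412
grasp_force: 30.0
```

Call:
servo_tool(
  targets=[
    {"offset": [0, 0, 0.001], "dr": [0, 0, 2]},
    {"offset": [0, 0, 0.0015], "dr": [0, 0, 5]},
    {"offset": [0, 0, 0.0015], "dr": [0, 0, 9]},
    {"offset": [0, 0, 0.0015], "dr": [0, 0, 13]},
    {"offset": [0, 0, 0.0015], "dr": [0, 0, 17]},
    {"offset": [0, 0, 0.0015], "dr": [0, 0, 21]},
    {"offset": [0, 0, 0.0015], "dr": [0, 0, 25]},
    {"offset": [0, 0, 0.0015], "dr": [0, 0, 29]},
    {"offset": [0, 0, 0.0015], "dr": [0, 0, 33]},
    {"offset": [0, 0, 0.0015], "dr": [0, 0, 37]},
    {"offset": [0, 0, 0.0015], "dr": [0, 0, 41]},
    {"offset": [0, 0, 0.0015], "dr": [0, 0, 45]},
    {"offset": [0, 0, 0.0015], "dr": [0, 0, 45]},
    {"offset": [0, 0, 0.0015], "dr": [0, 0, 45]},
  ],
)

```text
time_s: 11.15
position: [0.5742, -0.0069, 0.0891]
tcp_rot: [[-0.845, 0.534, 0.003], [0.534, 0.845, -0.002], [-0.004, -0.0, -1.0]]
force: [-0.6, -2.3, 7.0]
opening: 0.412
grasp_force: 30.0
```

Run:
```python
from h import *
s=bot.read_state();R=np.array(s['tcp_rot']);print(s['force'],s['moment'],np.degrees(np.arctan2(R[1,0],R[0,0])),s['joint_positions'])
```

```text
[-0.56802873 -2.29137471  6.99887155] [-0.52611779  0.24731485  0.10734047] 147.69731369657273 [-11.78464379  36.87144775  95.97526519  -0.12948392  46.94021832
 -69.39369857]
```

Call:
servo_tool(
  targets=[
    {"offset": [0, 0, 0], "dr": [0, 0, 4]},
    {"offset": [0, 0, 0], "dr": [0, 0, 8]},
    {"offset": [0, 0, 0], "dr": [0, 0, 12]},
    {"offset": [0, 0, 0], "dr": [0, 0, 16]},
    {"offset": [0, 0, 0], "dr": [0, 0, 20]},
    {"offset": [0, 0, 0], "dr": [0, 0, 24]},
    {"offset": [0, 0, 0], "dr": [0, 0, 28]},
    {"offset": [0, 0, 0], "dr": [0, 0, 32]},
    {"offset": [0, 0, 0], "dr": [0, 0, 36]},
    {"offset": [0, 0, 0], "dr": [0, 0, 40]},
    {"offset": [0, 0, 0], "dr": [0, 0, 43]},
    {"offset": [0, 0, 0], "dr": [0, 0, 45]},
    {"offset": [0, 0, 0], "dr": [0, 0, 45]},
    {"offset": [0, 0, 0], "dr": [0, 0, 45]},
  ],
)

```text
time_s: 12.32
position: [0.5731, -0.0078, 0.0891]
tcp_rot: [[-0.221, 0.975, 0.001], [0.975, 0.221, -0.004], [-0.004, -0.0, -1.0]]
force: [-2.7, -4.8, 8.1]
opening: 0.413
grasp_force: 30.0
```

Run:
```python
from h import *
s=bot.read_state();R=np.array(s['tcp_rot']);print(s['force'],s['moment'],np.degrees(np.arctan2(R[1,0],R[0,0])))
w=snap('wrist','wend');b=snap('scene','send');u,v=np.int32(proj(b,s['position']))
A=cv2.resize(b['color'][v-65:v+60,u-50:u+50,::-1],None,fx=4,fy=4)
B=cv2.resize(w['color'][100:350,230:410,::-1],None,fx=2,fy=2)
cv2.imwrite('pics/end.png',np.hstack([A,B]))
```

```text
[-2.67731516 -4.84442807  8.11482832] [-1.07958089  0.72142223  0.14876531] 102.76047961555417
```

View pics/end.png

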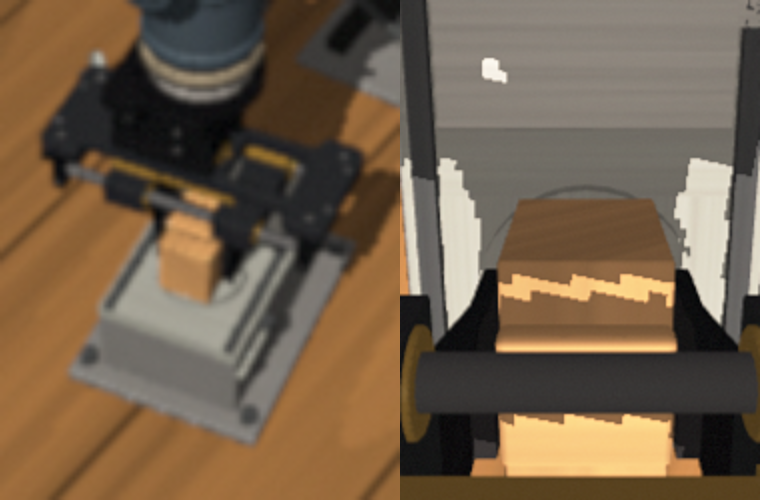

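The picture shows the flange flat on the steel top, the blank square to the slots and unmoved in the fingers, and the shutter open. The tool has turned 89.8° with the expected spring torque. Handing in.

```bash
python3 -c "
from rig import ticket; print(ticket.hand_in())"
```

```text
the job is handed in; nothing more can be done
None
```

I handed the job in at about 12.4 s with the blank still gripped upright and fully down in the chuck, turned about 90° clockwise; the shutter was open, and the hand-in returned no verdict.

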